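# Start and close the canister lid

## Robot

A 6-joint arm with a two-finger parallel gripper is mounted at the origin on a cart in front of the work surface, level with it; the furniture and walls round the work are solid. World frame = base frame: x ahead of the robot, y to its left, z up, the work surface at z = 0. Lengths are in m, angles in rad, forces in N, time in s.
With the tool pointing down it reaches from about 0.35 to 0.85 m from the base axis. Payload 8.1 kg.
Tool frame: the origin (TCP) lies on the centre line of the jaws, within the pads' length; the fingertips stand 19 mm ahead of it and the grasp point (between the pads) is the TCP (robot.tips_ahead is the distance from the TCP to the fingertips, in m); y points along the fingers, z is the direction in which the jaws open and shut, and the axes are right-handed (so a half turn about y gives the same grasp; the last joint's range is limited). The gripper opens to 93 mm and grips with 3 to 60 N. Pads are 15 mm wide; open, the fingers measure 128 mm over their backs; the gripper's body (75 mm by 188 mm) begins 65 mm behind the grasp point.
Start: joints at [1.089, 0.13, 1.488, -0, 1.523, -0.085], TCP at [0.232, 0.553, 0.238] pointing down, gripper open.
Joint ranges: [-2.96, 2.96], [-0.89, 2.26], [0.02, 2.5], [-1.34, 4.48], [0, 2.73], [-2.66, 2.66]. Speed limits (rad/s): [2.39, 2.39, 2.79, 3.14, 3.14, 3.14].

## Interface

Orientations are given as a rotation vector (axis times angle).
In Python, from plant import robot, imaging, models gives the robot as it stands.
- The arm moves only by the tool carry_out, never from a script. Its argument "motion" is one flat list of numbers, 7 for each row, row after row: the shift along the tool's x, y, z in m, then the turn, a rotation vector about the tool's x, y, z in degrees, then the opening, from -1 (shut) to 1 (fully open). A call has exactly 5 rows; each row shifts and turns the pose as measured when the row begins, along the tool's axes as they then stand; what a row does not reach is not made up. A row lasts 1/10 s, in which the tool goes at most 50 mm and 8.59 degrees, less where a joint would pass 70% of its speed; a pose out of reach is approached as far as the arm can. A call is refused whole if a number of a shift passes 0.05 or a number of a turn 8.59, either way. A call with a gripper value outside its range is refused whole. The fingers move at their own pace and stop on an object; "squeeze" is the grip in N (left out, the last holds). Time passes only in rows, so rows that do not move let the fingers close, or fill a call up. It gives the time, the measured TCP pose, the force and the opening at its end, in the units of the state.
- robot.read_state(): the state, without advancing time (a new reading comes with each control period).
- imaging.read_camera(name): name is "scene" or "top" or "wrist"; returns the picture (420x560x3 uint8, blue, green, red); there is no depth.
- imaging.camera_model(name): a dict with "K" (3x3 intrinsics, pixels), "position" and "orientation" of the camera in the world. Camera axes: x right, y down, z forward; pixel columns grow to the right and rows downward; lengths in m; the calibration is good to about 2 mm. A picture is of the moment at which its call begins: read the wrist's pose just before it. camera_model takes no time and is no camera call; for the wrist camera it gives the pose at the moment of the call.
- robot.close_job(): hands the job in, once; it reports no verdict.
Trained networks look in the newest picture that a camera, given by its name, has taken for a name from the list of things; names that differ only in an ending like _2 or _b are one class to them, and where a whole thing is asked for, a point or a joint stands for the part that bears it (a point fixed in the world has none). Each returns a list of dicts, best first, with "confidence" (0 to 1); they miss things now and then, are a little off and sometimes report something else, mostly with a low value. They report only what shows in the picture. A call takes as long as a camera call. They do not tell look-alikes from the thing itself.
- models.outline_of(camera, thing): "pixels" (420x560 bool, what is visible of it) and "pixel" ([column, row] in pixels, amid what is visible of it).
The state is a dict: "t": time; "q": joint angles; "dq": joint speeds; "joint_torque": joint torques, N m; "tool_pos": TCP position; "orientation": TCP orientation; "force": force on the tool from outside, world axes, zero at the start; "wrist_torque": the same for the moment, N m; "opening": finger opening in m.
Only numpy, scipy, OpenCV 4.12 (cv2) and the standard library are available. Lean on these libraries where they do the work, as an engineer would, in place of code of your own. Each camera call takes 0.05 s, during which the arm holds its last target.

## Task

The grey lid on the wide drying canister has only been laid on its collar and has not caught; the narrow canister beside it is already closed. Without lifting the lid off, turn it backward (anticlockwise seen from above) until its two lugs stand over the notches in the collar, and let it down into them. Then turn it forward (clockwise) as far as it goes, so that it is closed, and let go.

Things in the scene. Friction and masses are not known exactly. Their poses are not given: they have to be found in the camera images.
- lid_grip (a point): Centre of the grip bar of the loose grey lid on the wide canister. Lid: round hub 68 mm across with an upright bar across its flat top, 56 long, 14 thick, 27 mm high; this point is 14 mm above the hub top, 13 mm below the bar's top. x runs along the bar (the lid is the same after a half turn), z up. Mass 0.1 to 0.2 kg. At the start it is 30 mm above canister_mouth, when closed 19.5 mm.
- lid_lug (a point): Middle of one of the lid's two lugs, 13 mm wide and 5 mm thick, which stick out 7 mm from the hub's side under the two ends of the bar; 37.5 mm out from the lid's axis. At the start both lie on top of the collar's ledge, 28 to 55 degrees clockwise (from above) of the notches. Over the notches (8 degrees either way will do) the lid can be lowered 10 mm, till it lands.
- canister_mouth (a point): Centre of the wide canister's mouth, level with its collar's top, 73.5 mm above the worktop. Aluminium, fixed, 96 mm across (the narrow closed one: 66 mm). x points to a notch, z up. The collar's inward ledge leaves 2 mm round the hub. Lowered, the lid turns clockwise under the ledge with 1.5 mm vertical play and light friction to solid stops 60 degrees from the notches.
- notch (a point): Middle of one of the two opposite notches in the collar's ledge, at its top, 39.5 mm out from the canister's axis along canister_mouth's x; the other lies at -x. Each is about 40 degrees wide; a small square pip on the collar's outside marks each.
Not all that is in view belongs to the job. Leave any red look-alike of the part that bears lid_grip alone.

How it is judged:
By the outcome, as a careful person would: the job done as asked, in the order asked, and still so for the second after the job is handed in, with the robot touching nothing.
It also fails if it takes over 35 s, if anything falls off the work surface, if the arm or the gripper's body presses on something with over 40 N, if the wrist force passes 120 N, or if a joint passes its speed limit or range.

## Working session

There is one attempt and no reset: what is moved stays moved. The work goes in short steps, Python scripts to look and compute and a tool call to move; the robot and the scene stay as the last step left them, time stands still between calls to the robot, and variables do not carry over. Pictures are saved under pics/ and viewed, and the job is handed in when it is done.

Besides the shell and the picture viewer there is one more tool, called as name(argument=value, ...) on one line, values as JSON. carry_out: Moves the arm, as the interface text tells. Its arguments: {"type":"object","properties":{"motion":{"type":"array","items":{"type":"number"}},"squeeze":{"type":"number"}},"required":["motion"]}

```bash
mkdir -p pics; python3 - <<'E'
from plant import robot, imaging, models
import cv2
s=robot.read_state()
for k,v in s.items(): print(k,v)
for n in ["scene","top","wrist"]:
    m=imaging.camera_model(n); print(n,m)
    im=imaging.read_camera(n); cv2.imwrite(f"pics/{n}0.png",im)
    for th in ["lid_grip","notch"]:
        try:
            for d in models.outline_of(n,th): print(n,th,d["confidence"],d["pixel"],d["pixels"].sum())
        except Exception as e: print(e)
E
```

```text
t 0.0
q [ 1.08860444e+00  1.31165396e-01  1.48926225e+00 -1.54964205e-05
  1.52298349e+00 -8.53683708e-02]
dq [-0.00127125 -0.00059089  0.00022676 -0.00220938  0.00155909 -0.00087281]
joint_torque [-8.76996946e-04 -5.59837747e+01 -4.91757882e+01  7.65200215e-02
  3.53787281e-02 -1.71096799e-04]
tool_pos [0.23161711 0.55292305 0.23659423]
orientation [-1.55004288  0.31175895 -0.31097814]
force [ 0.38111852 -0.80303516 -0.31917361]
wrist_torque [ 0.06121582 -0.039102    0.01365265]
opening 0.09284255564052632
scene {'K': array([[512.52816116,   0.        , 272.9397258 ],
       [  0.        , 512.52816116, 207.81092954],
       [  0.        ,   0.        ,   1.        ]]), 'position': array([ 0.11810891, -0.81321545,  0.80539133]), 'orientation': array([-2.1890884 ,  0.62814059, -0.28079136])}
scene lid_grip 0.73 [291.0, 251.6] 902
scene lid_grip 0.67 [361.3, 305.1] 1055
scene notch 0.6 [291.9, 278.5] 1759
top {'K': array([[383.1434592 ,   0.        , 276.96447996],
       [  0.        , 383.1434592 , 207.20687734],
       [  0.        ,   0.        ,   1.        ]]), 'position': array([ 0.40855636, -0.11901274,  0.93167087]), 'orientation': array([-2.14053377,  2.13953767, -0.16856158])}
top lid_grip 0.9 [311.2, 214.0] 737
top lid_grip 0.69 [370.4, 190.4] 706
top notch 0.8 [305.6, 225.8] 1107
wrist {'K': array([[334.42379777,   0.        , 283.54064113],
       [  0.        , 334.42379777, 210.38261152],
       [  0.        ,   0.        ,   1.        ]]), 'position': array([0.17013136, 0.5803311 , 0.38396863]), 'orientation': array([2.44062321, 1.62446143, 0.19732387])}
```

```bash
python3 - <<'E'
import cv2,numpy as np
a=cv2.imread("pics/top0.png")
cv2.imwrite("pics/top0c.png",cv2.resize(a[140:270,230:430],None,fx=4,fy=4,interpolation=cv2.INTER_CUBIC))
a=cv2.imread("pics/scene0.png")
cv2.imwrite("pics/scene0c.png",cv2.resize(a[200:350,220:420],None,fx=4,fy=4,interpolation=cv2.INTER_CUBIC))
E
```

```text
(no output)
```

View pics/top0c.png

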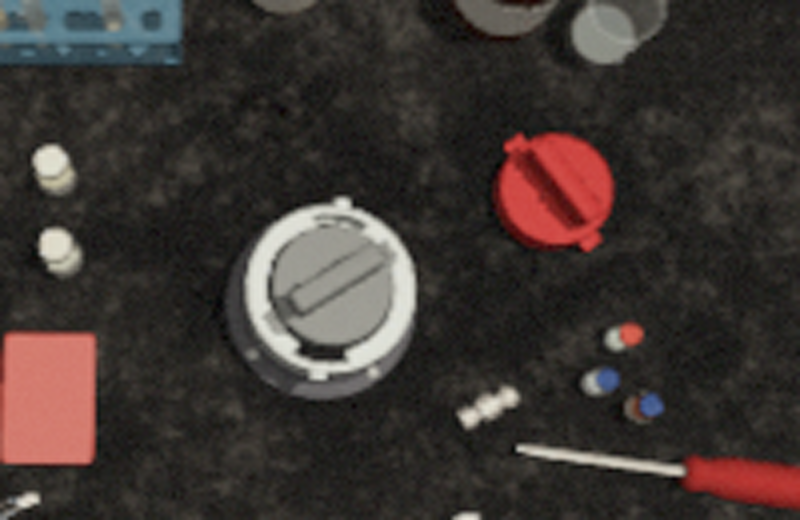

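View pics/scene0c.png

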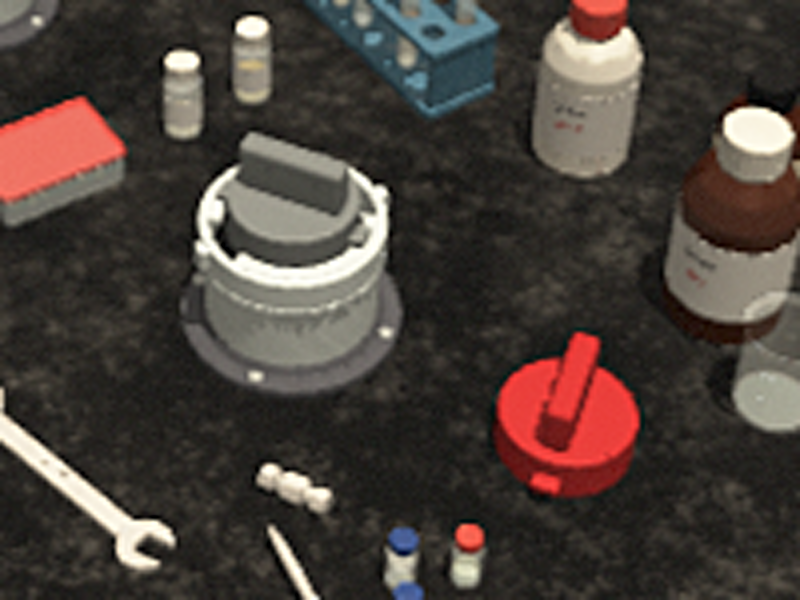

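View pics/top0.png

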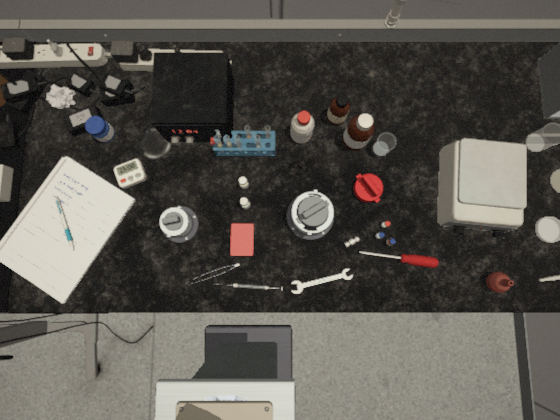

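View pics/scene0.png

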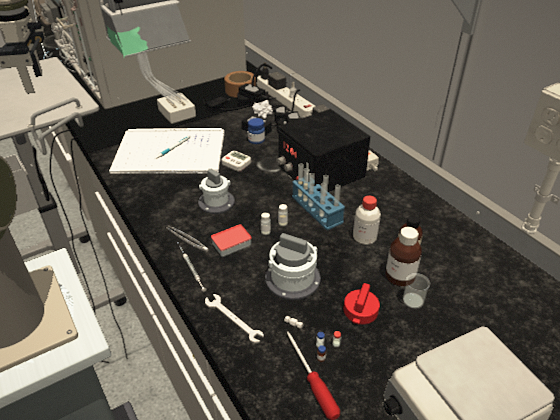

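The wide canister with the grey lid is at top (312,213) and scene (292,260). The red look-alike is at top (370,189), scene (361,305), off the canister. The closed narrow canister is at top (177,224). The first fits: wide collar, grey, lid loose; the crop confirms this. Next I'll measure it.

```bash
cat > h.py <<'E'
import numpy as np,cv2
from scipy.spatial.transform import Rotation as R
from plant import robot, imaging, models
def ray(m,px):
    d=np.linalg.inv(m["K"])@np.array([px[0],px[1],1.]); return R.from_rotvec(m["orientation"]).as_matrix()@d
def at_z(m,px,z):
    d=ray(m,px); p=m["position"]; return p+d*(z-p[2])/d[2]
def proj(m,P):
    c=(np.atleast_2d(P)-m["position"])@R.from_rotvec(m["orientation"]).as_matrix()
    u=c@m["K"].T; return u[:,:2]/u[:,2:]
def overlay(im,m,c,na,la,off,f,dz=0.030):
    out=cv2.resize(im,None,fx=f,fy=f,interpolation=cv2.INTER_CUBIC)
    def pl(P,col,cl=True):
        p=((proj(m,P)+.5-off)*f).astype(int); cv2.polylines(out,[p],cl,col,1,cv2.LINE_AA)
    t=np.linspace(0,2*np.pi,60)
    circ=lambda r,z:np.c_[c[0]+r*np.cos(t),c[1]+r*np.sin(t),0*t+z]
    pl(circ(.048,.0735),(0,255,0)); zg=.0735+dz; pl(circ(.034,zg-.014),(0,255,255))
    for a in (na,na+np.pi): 
        u=np.array([np.cos(a),np.sin(a)]); pl([[*(c+.036*u),.0735],[*(c+.052*u),.0735]],(255,0,255),False)
    u=np.array([np.cos(la),np.sin(la)]);v=np.array([-u[1],u[0]])
    pl([[*(c+i*.028*u+j*.007*v),zg+.013] for i,j in((1,1),(1,-1),(-1,-1),(-1,1))],(0,0,255))
    for s in (1,-1): pl([[*(c+s*.034*u),zg-.03],[*(c+s*.041*u),zg-.03]],(255,128,0),False)
    return out
E
python3 - <<'E'
from h import *
m=imaging.camera_model("top");o=np.array([230,140])
q=lambda x,y:o+np.array([x,y])/4-.5+.125
c=at_z(m,q(331,290),.0735);print(c)
p1=at_z(m,q(343,203),.070);p2=at_z(m,q(317,373),.070);print(p1,p2,(p1+p2)/2,np.linalg.norm(p1-p2),np.degrees(np.arctan2(*(p1-p2)[1::-1])))
b1=at_z(m,q(290,303),.1165);b2=at_z(m,q(390,250),.1165);print(b1,b2,(b1+b2)/2,np.linalg.norm(b1-b2),np.degrees(np.arctan2(*(b1-b2)[1::-1])))
na=np.arctan2(*(p1-p2)[1::-1]);la=np.arctan2(*(b2-b1)[1::-1])
s=imaging.camera_model("scene")
c=c[:2]
cv2.imwrite("pics/ov_top.png",overlay(cv2.imread("pics/top0.png")[165:260,260:365],m,c,na,la,np.array([260,165]),6))
cv2.imwrite("pics/ov_sc.png",overlay(cv2.imread("pics/scene0.png")[225:300,240:340],s,c,na,la,np.array([240,225]),7))
E
```

```text
[ 0.53294523 -0.19953569  0.0735    ]
[ 0.58384351 -0.20744861  0.07      ] [ 0.48621201 -0.19131648  0.07      ] [ 0.53502776 -0.19938254  0.07      ] 0.0989553172536489 -9.382486107190356
[ 0.51965201 -0.1733962   0.1165    ] [ 0.54853882 -0.22764809  0.1165    ] [ 0.53409541 -0.20052214  0.1165    ] 0.06146311549970853 118.03339761638306
```

View pics/ov_top.png

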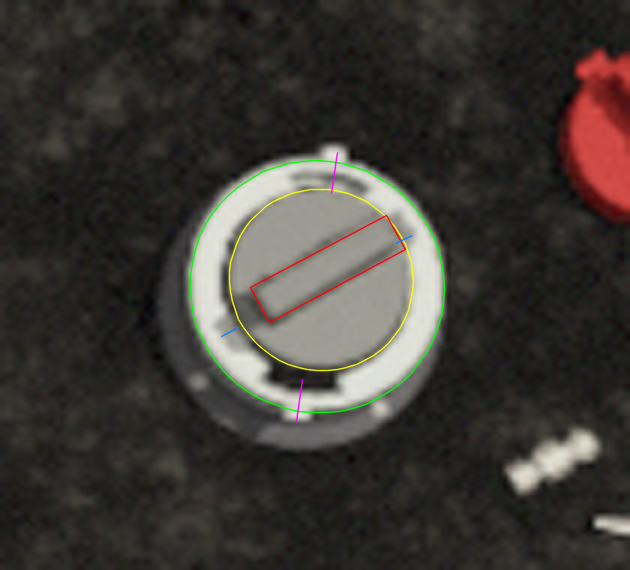

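View pics/ov_sc.png

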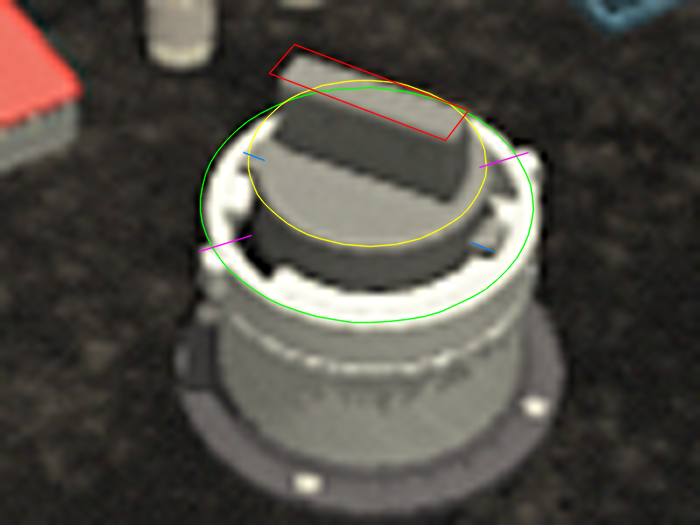

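```bash
cat >> h.py <<'E'
def status(goal=None,jaw=None):
    s=robot.read_state(); T=R.from_rotvec(s["orientation"]).as_matrix()
    print("t",round(s["t"],2),"pos",s["tool_pos"].round(4) if hasattr(s["tool_pos"],'round') else s["tool_pos"],"F",np.round(s["force"],1),"open",round(s["opening"],4),"q",np.round(s["q"],2), "M",np.round(s["wrist_torque"],2))
    az=np.degrees(np.arctan2(T[1,2],T[0,2])); print("tool x",T[:,0].round(3),"y",T[:,1].round(3),"z",T[:,2].round(3),"jaw az",round(az,1))
    if goal is not None:
        a=np.radians(jaw); z=np.array([np.cos(a),np.sin(a),0]); y=np.array([0,0,-1.]); x=np.cross(y,z)
        G=np.c_[x,y,z]; d=T.T@(np.array(goal)-s["tool_pos"]); r=np.degrees(R.from_matrix(T.T@G).as_rotvec())
        print("shift tool mm",(d*1000).round(1),"turn deg",r.round(1))
    return s,T
E
python3 - <<'E'
from h import *
for j in (28,-152): status([.534,-.2,.24],j)
E
```

```text
t 0.45 pos [0.2318 0.5533 0.2375] F [ 0.3 -0.4 -0.4] open 0.0931 q [ 1.09  0.13  1.49  0.    1.52 -0.09] M [ 0.04  0.03 -0.05]
tool x [ 0.922 -0.386 -0.   ] y [-0. -0. -1.] z [ 0.386  0.922 -0.   ] jaw az 67.3
shift tool mm [ 569.8   -2.4 -578.1] turn deg [ 0.  39.3  0. ]
t 0.45 pos [0.2318 0.5533 0.2375] F [ 0.3 -0.4 -0.4] open 0.0931 q [ 1.09  0.13  1.49  0.    1.52 -0.09] M [ 0.04  0.03 -0.05]
tool x [ 0.922 -0.386 -0.   ] y [-0. -0. -1.] z [ 0.386  0.922 -0.   ] jaw az 67.3
shift tool mm [ 569.8   -2.4 -578.1] turn deg [   0.  -140.7   -0. ]
```

carry_out(motion=[0.035,0,-0.035,0,0,0,1,0.035,0,-0.035,0,0,0,1,0.035,0,-0.035,0,0,0,1,0.035,0,-0.035,0,0,0,1,0.035,0,-0.035,0,0,0,1])

```text
t: 0.95
tool_pos: [0.3249, 0.3234, 0.2351]
orientation: [-1.551, 0.305, -0.303]
force: [0.9, -0.2, 0.0]
opening: 0.0929
```

carry_out(motion=[0.035,0,-0.035,0,0,0,1,0.035,0,-0.035,0,0,0,1,0.035,0,-0.035,0,0,0,1,0.035,0,-0.035,0,0,0,1,0.035,0,-0.035,0,0,0,1])

```text
t: 1.45
tool_pos: [0.4204, 0.0921, 0.2368]
orientation: [-1.548, 0.299, -0.305]
force: [1.5, 0.7, 0.1]
opening: 0.0928
```

```bash
python3 -c "
from h import *
status([.534,-.2,.24],28)"
```

```text
t 1.45 pos [0.4204 0.0921 0.2368] F [1.5 0.7 0.1] open 0.0928 q [ 0.1  -0.35  1.94  0.    1.55 -1.09] M [ 0.06 -0.02 -0.03]
tool x [ 0.927 -0.376  0.003] y [ 0.004  0.    -1.   ] z [0.376 0.927 0.002] jaw az 67.9
shift tool mm [ 215.1   -2.9 -227.9] turn deg [-0.2 39.9  0.2]
```

carry_out(motion=[0.034,0,-0.036,0,0,0,1,0.034,0,-0.036,0,0,0,1,0.034,0,-0.036,0,0,0,1,0.034,0,-0.036,0,0,0,1,0.03,0,-0.032,0,0,0,1])

```text
t: 1.95
tool_pos: [0.508, -0.1385, 0.2392]
orientation: [-1.548, 0.296, -0.311]
force: [0.7, 0.4, 0.3]
opening: 0.0929
```

carry_out(motion=[0.025,0,-0.025,0,8,0,1,0,0,0,0,8,0,1,0,0,0,0,8,0,1,0,0,0,0,8,0,1,0,0,0,0,6,0,1])

```text
t: 2.45
tool_pos: [0.5226, -0.1806, 0.2385]
orientation: [-1.398, 0.835, -0.849]
force: [0.6, -0.6, -0.4]
opening: 0.0929
```

```bash
python3 -c "
from h import *
status([.534,-.2,.24],28)
m=imaging.camera_model('wrist'); im=imaging.read_camera('wrist'); cv2.imwrite('pics/w1.png',im)
import pickle; pickle.dump(m,open('w1.pkl','wb'))
for th in ['lid_grip','notch','lid_lug','canister_mouth']:
  for d in models.outline_of('wrist',th): print(th,d['confidence'],d['pixel'],d['pixels'].sum())
print(proj(m,[.534,-.2,.0735]))
"
```

```text
t 2.45 pos [ 0.5226 -0.1806  0.2385] F [ 0.6 -0.6 -0.4] open 0.0929 q [-0.43 -0.01  1.63  0.    1.51 -0.92] M [-0.08  0.08 -0.04]
tool x [ 0.469 -0.883  0.005] y [ 0.009 -0.001 -1.   ] z [0.883 0.469 0.007] jaw az 28.0
shift tool mm [22.4 -1.4  1. ] turn deg [-0.4 -0.   0.3]
lid_grip 0.91 [281.0, 223.1] 4496
lid_grip 0.71 [275.2, 338.6] 1433
notch 0.59 [286.5, 184.9] 4730
lid_lug 0.97 [282.7, 222.3] 4352
lid_lug 0.65 [276.1, 339.3] 1399
canister_mouth 0.85 [290.8, 182.9] 4695
[[283.15079244 222.17907078]]
```

View pics/w1.png

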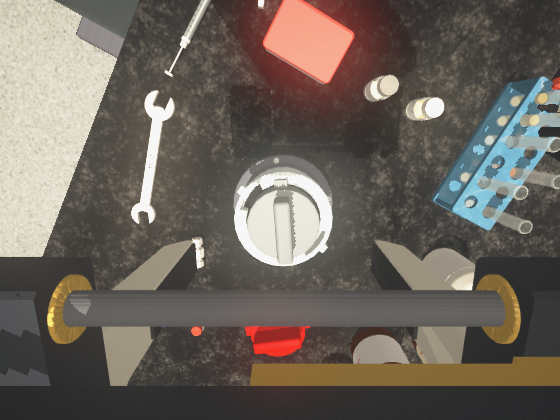

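```bash
python3 -c "
from h import *
import pickle; m=pickle.load(open('w1.pkl','rb'));im=cv2.imread('pics/w1.png')
c=np.array([.534,-.2]);o=np.array([220,145])
a=im[145:275,220:345]
a=np.hstack([cv2.resize(a,None,fx=3.2,fy=4,interpolation=cv2.INTER_CUBIC)]) 
cv2.imwrite('pics/w1r.png',cv2.resize(im[145:275,220:345],None,fx=4,fy=4,interpolation=cv2.INTER_CUBIC))
cv2.imwrite('pics/w1o.png',overlay(im[145:275,220:345],m,c,np.radians(-9.4),np.radians(-62),o,4))
"
```

```text
(no output)
```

View pics/w1o.png

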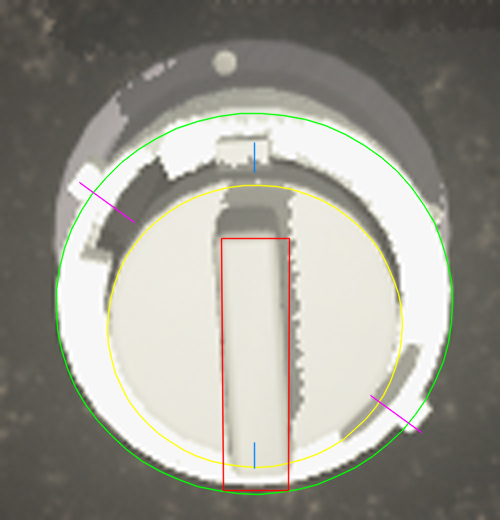

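View pics/w1r.png

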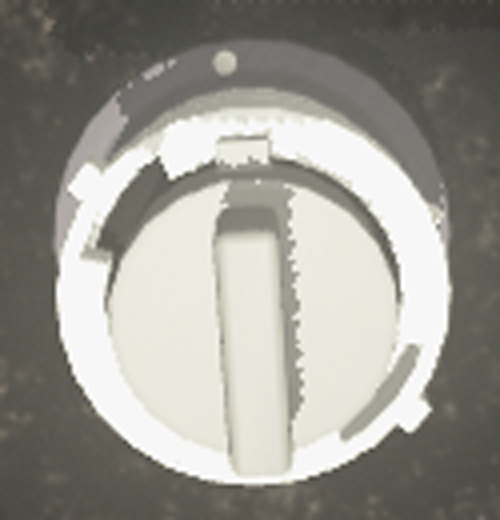

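```bash
python3 -c "
from h import *
status([.533,-.1985,.1115],30.5)"
```

```text
t 2.7 pos [ 0.5227 -0.1802  0.2386] F [ 0.5 -0.3  0.8] open 0.0931 q [-0.43 -0.01  1.63  0.    1.51 -0.92] M [-0.06  0.03  0.  ]
tool x [ 0.477 -0.879  0.006] y [ 0.009 -0.001 -1.   ] z [0.879 0.477 0.008] jaw az 28.5
shift tool mm [ 20.3 127.2  -0.6] turn deg [-0.4 -2.   0.3]
```

carry_out(motion=[0.01,0.02,0,-0.4,-2,0.3,1,0.01,0.025,0,0,0,0,1,0,0.03,0,0,0,0,1,0,0.02,0,0,0,0,1,0,0.0,0,0,0,0,1])

```text
t: 3.2
tool_pos: [0.5349, -0.1982, 0.1432]
orientation: [-1.42, 0.792, -0.801]
force: [0.4, 0.4, 0.3]
opening: 0.0931
```

```bash
python3 -c "
from h import *
status([.533,-.1985,.1115],30.5)"
```

```text
t 3.2 pos [ 0.5349 -0.1982  0.1432] F [0.4 0.4 0.3] open 0.0931 q [-0.44  0.11  1.69  0.    1.34 -0.99] M [-0.08  0.07 -0.03]
tool x [ 0.522 -0.853  0.005] y [ 0.005 -0.002 -1.   ] z [0.853 0.522 0.003] jaw az 31.4
shift tool mm [-0.9 31.7 -1.8] turn deg [-0.2  0.9  0.3]
```

carry_out(motion=[-0.001,0.015,-0.0015,-0.2,0.9,0.3,1,0,0.013,0,0,0,0,1,0,0.002,0,0,0,0,1,0,0,0,0,0,0,1,0,0,0,0,0,0,1])

```text
t: 3.7
tool_pos: [0.5345, -0.1985, 0.1141]
orientation: [-1.416, 0.804, -0.809]
force: [-0.3, -0.3, -0.4]
opening: 0.0931
```

```bash
python3 -c "
from h import *
status([.533,-.1985,.1115],30.5)
m=imaging.camera_model('wrist'); im=imaging.read_camera('wrist'); cv2.imwrite('pics/w2.png',im)
"
```

```text
t 3.7 pos [ 0.5345 -0.1985  0.1141] F [-0.3 -0.3 -0.4] open 0.0931 q [-0.45  0.14  1.71  0.    1.29 -0.98] M [-0.03  0.02 -0.  ]
tool x [ 0.51  -0.86   0.002] y [ 0.002 -0.001 -1.   ] z [0.86  0.51  0.001] jaw az 30.7
shift tool mm [-0.8  2.6 -1.3] turn deg [-0.1  0.2  0.1]
```

View pics/w2.png

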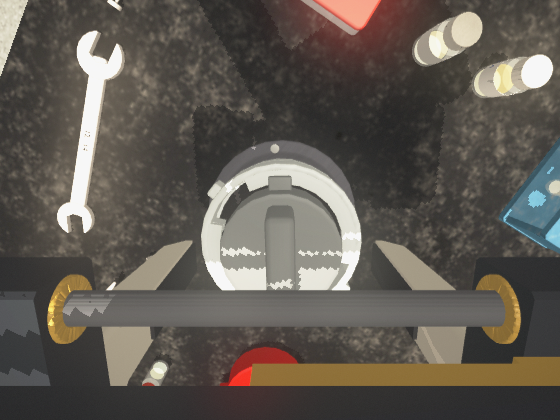

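The bar stands upright at column 281, midway between the fingers (about 192 and 376). The near lug at (280,183) lies on the ledge and a notch shows at (232,200). Next I grip.

carry_out(motion=[-0.001,0.0025,-0.0005,0,0,0,1,0,0,0,0,0,0,-1,0,0,0,0,0,0,-1,0,0,0,0,0,0,-1,0,0,0,0,0,0,-1], squeeze=15)

```text
t: 4.25
tool_pos: [0.5348, -0.1984, 0.1137]
orientation: [-1.416, 0.801, -0.811]
force: [-0.3, -0.2, 0.4]
opening: 0.0658
```

carry_out(motion=[0,0,0,0,0,0,-1,0,0,0,0,0,0,-1,0,0,0,0,0,0,-1,0,0,0,0,0,0,-1,0,0,0,0,0,0,-1], squeeze=15)

```text
t: 4.75
tool_pos: [0.5348, -0.1985, 0.1137]
orientation: [-1.416, 0.801, -0.812]
force: [0.3, -0.7, -0.6]
opening: 0.0256
```

```bash
python3 -c "
from h import *
status([.533,-.1985,.1115],30.5)"
```

```text
t 4.75 pos [ 0.5348 -0.1985  0.1137] F [ 0.3 -0.7 -0.6] open 0.0256 q [-0.45  0.14  1.71  0.    1.29 -0.98] M [-0.1   0.07 -0.01]
tool x [ 0.51  -0.86   0.005] y [ 0.006 -0.003 -1.   ] z [0.86  0.51  0.004] jaw az 30.7
shift tool mm [-0.9  2.2 -1.6] turn deg [-0.2  0.2  0.3]
```

carry_out(motion=[-0.001,0.002,-0.0015,0,0,0,-1,0,0,0,0,0,0,-1,0,0,0,0,0,0,-1,0,0,0,0,0,0,-1,0,0,0,0,0,0,-1], squeeze=15)

```text
t: 5.25
tool_pos: [0.5328, -0.1983, 0.1113]
orientation: [-1.415, 0.801, -0.811]
force: [0.3, -0.3, -0.6]
opening: 0.0138
```

```bash
python3 -c "
from h import *
status([.533,-.1985,.1115],30.5)"
```

```text
t 5.25 pos [ 0.5328 -0.1983  0.1113] F [ 0.3 -0.3 -0.6] open 0.0138 q [-0.45  0.14  1.72  0.    1.28 -0.98] M [-0.03  0.01  0.08]
tool x [ 0.51  -0.86   0.005] y [ 0.006 -0.003 -1.   ] z [0.86  0.51  0.004] jaw az 30.7
shift tool mm [ 0.3 -0.2  0.1] turn deg [-0.2  0.2  0.3]
```

carry_out(motion=[0,0,0,0,-6,0,-1,0,0,0,0,-6,0,-1,0,0,0,0,-6,0,-1,0,0,0,0,-6,0,-1,0,0,0,0,-6,0,-1])

```text
t: 5.75
tool_pos: [0.5327, -0.1983, 0.1113]
orientation: [-1.537, 0.383, -0.392]
force: [-0.5, -0.4, -0.2]
opening: 0.0143
```

```bash
python3 -c "
from h import *
status([.533,-.1985,.1115],81.5)"
```

```text
t 5.75 pos [ 0.5327 -0.1983  0.1113] F [-0.5 -0.4 -0.2] open 0.0143 q [-0.45  0.14  1.72  0.    1.28 -1.52] M [ 0.02  0.05 -0.  ]
tool x [ 0.88  -0.474  0.006] y [ 0.005 -0.002 -1.   ] z [0.474 0.88  0.   ] jaw az 61.7
shift tool mm [ 0.4 -0.2 -0.1] turn deg [  0.  -19.8   0.3]
```

carry_out(motion=[0,0,0,0,-6,0,-1,0,0,0,0,-6,0,-1,0,0,0,0,-6,0,-1,0,0,0,0,-2,0,-1,0,0,0,0,0,0,-1])

```text
t: 6.25
tool_pos: [0.532, -0.1979, 0.1104]
orientation: [-1.57, 0.097, -0.102]
force: [-1.1, -0.1, -1.6]
opening: 0.0137
```

```bash
python3 -c "
from h import *
status([.533,-.1985,.1115],81.5)
m=imaging.camera_model('wrist'); im=imaging.read_camera('wrist'); cv2.imwrite('pics/w3.png',im)
im=imaging.read_camera('scene'); cv2.imwrite('pics/s3.png',cv2.resize(im[210:310,230:350],None,fx=5,fy=5,interpolation=cv2.INTER_CUBIC))
"
```

```text
t 6.25 pos [ 0.532  -0.1979  0.1104] F [-1.1 -0.1 -1.6] open 0.0137 q [-0.45  0.14  1.72  0.    1.28 -1.89] M [ 0.09 -0.02  0.01]
tool x [ 0.992 -0.126  0.004] y [ 0.004 -0.002 -1.   ] z [ 0.126  0.992 -0.001] jaw az 82.7
shift tool mm [ 1.1 -1.1 -0.5] turn deg [0.1 1.2 0.2]
```

View pics/w3.png

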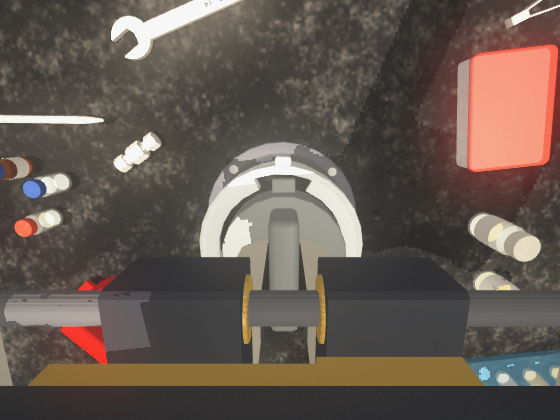

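View pics/s3.png

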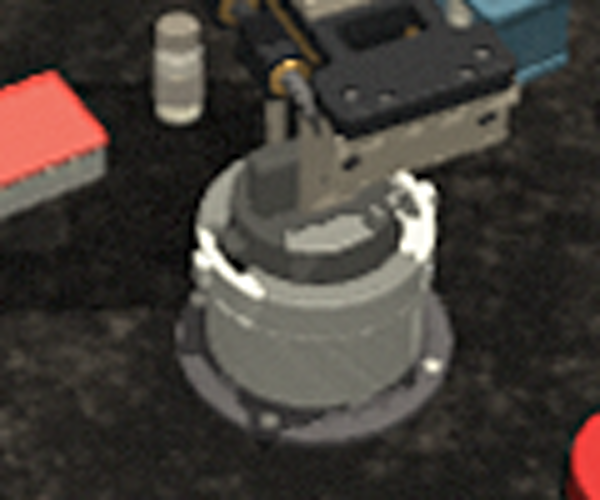

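The near lug at (283,186) lines up with the pip at (283,161), inside the notch, so I can lower it.

carry_out(motion=[0.001,0.002,0,0,0,0,-1,0,0.003,0,0,0,0,-1,0,0.003,0,0,0,0,-1,0,0.002,0,0,0,0,-1,0,0,0,0,0,0,-1])

```text
t: 6.85
tool_pos: [0.5332, -0.1983, 0.1008]
orientation: [-1.57, 0.1, -0.106]
force: [-0.2, -0.4, -2.5]
opening: 0.0139
```

```bash
python3 -c "
from h import *
status([.533,-.1985,.1015],81.5)"
```

```text
t 6.85 pos [ 0.5332 -0.1983  0.1008] F [-0.2 -0.4 -2.5] open 0.0139 q [-0.45  0.15  1.72 -0.    1.26 -1.89] M [0.04 0.01 0.04]
tool x [ 0.991 -0.131  0.004] y [ 0.004 -0.002 -1.   ] z [ 0.131  0.991 -0.001] jaw az 82.5
shift tool mm [-0.2 -0.7 -0.2] turn deg [0.1 1.  0.2]
```

carry_out(motion=[0,0.0015,0,0,0,0,-1,0,0,0,0,0,0,-1,0,0,0,0,0,0,-1,0,0,0,0,0,0,-1,0,0,0,0,0,0,-1])

```text
t: 7.35
tool_pos: [0.5334, -0.1985, 0.1007]
orientation: [-1.57, 0.1, -0.107]
force: [-1.5, 1.0, 1.6]
opening: 0.0142
```

```bash
python3 -c "
from h import *
status([.533,-.1985,.1015],81.5)
m=imaging.camera_model('wrist'); im=imaging.read_camera('wrist'); cv2.imwrite('pics/w4.png',im[120:360,140:420])
"
```

```text
t 7.35 pos [ 0.5334 -0.1985  0.1007] F [-1.5  1.   1.6] open 0.0142 q [-0.45  0.15  1.72 -0.    1.26 -1.88] M [0.15 0.24 0.06]
tool x [ 0.991 -0.132  0.004] y [ 0.004 -0.002 -1.   ] z [ 0.132  0.991 -0.002] jaw az 82.4
shift tool mm [-0.4 -0.8 -0.1] turn deg [0.1 0.9 0.2]
```

View pics/w4.png

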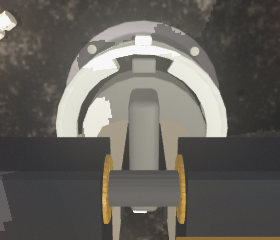

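carry_out(motion=[0,0,0,0,4,0,-1,0,0,0,0,6,0,-1,0,0,0,0,6,0,-1,0,0,0,0,6,0,-1,0,0,0,0,6,0,-1])

```text
t: 7.9
tool_pos: [0.5339, -0.1986, 0.1007]
orientation: [-1.514, 0.494, -0.503]
force: [-1.2, -1.1, 0.4]
opening: 0.0137
```

```bash
python3 -c "
from h import *
status([.5333,-.1984,.1008],22)"
```

```text
t 7.9 pos [ 0.5339 -0.1986  0.1007] F [-1.2 -1.1  0.4] open 0.0137 q [-0.45  0.15  1.72 -0.    1.26 -1.38] M [-0.22  0.16  0.02]
tool x [ 0.804 -0.595  0.006] y [ 0.005 -0.003 -1.   ] z [0.595 0.804 0.001] jaw az 53.5
shift tool mm [-0.6 -0.1 -0.1] turn deg [-0.1 31.5  0.3]
```

carry_out(motion=[-0.0005,0,0,0,6,0,-1,0,0,0,0,6,0,-1,0,0,0,0,6,0,-1,0,0,0,0,5,0,-1,0,0,0,0,3,0,-1])

```text
t: 8.4
tool_pos: [0.534, -0.1996, 0.1008]
orientation: [-1.393, 0.859, -0.872]
force: [-0.3, -1.4, 1.0]
opening: 0.0139
```

```bash
python3 -c "
from h import *
status([.5333,-.1984,.1008],22)"
```

```text
t 8.4 pos [ 0.534  -0.1996  0.1008] F [-0.3 -1.4  1. ] open 0.0139 q [-0.45  0.15  1.72 -0.    1.26 -0.9 ] M [-0.14  0.23  0.07]
tool x [ 0.443 -0.897  0.007] y [ 0.006 -0.005 -1.   ] z [0.897 0.443 0.003] jaw az 26.3
shift tool mm [-1.4 -0.  -0.1] turn deg [-0.2  4.3  0.4]
```

carry_out(motion=[-0.001,0,0,0,2,0,-1,0,0,0,0,2,0,-1,0,0,0,0,2,0,-1,0,0,0,0,2,0,-1,0,0,0,0,2,0,-1])

```text
t: 8.9
tool_pos: [0.5333, -0.1995, 0.1008]
orientation: [-1.329, 0.996, -1.01]
force: [-0.7, -0.2, -0.4]
opening: 0.0148
```

```bash
python3 -c "
from h import *
status([.5333,-.1984,.1008],22)"
```

```text
t 8.9 pos [ 0.5333 -0.1995  0.1008] F [-0.7 -0.2 -0.4] open 0.0148 q [-0.45  0.15  1.73 -0.    1.26 -0.72] M [-0.1   0.23  0.48]
tool x [ 0.273 -0.962  0.008] y [ 0.005 -0.007 -1.   ] z [0.962 0.273 0.003] jaw az 15.9
shift tool mm [-1.  -0.1  0.2] turn deg [-0.2 -6.1  0.5]
```

```bash
python3 -c "
from h import *
status()
m=imaging.camera_model('wrist'); im=imaging.read_camera('wrist'); cv2.imwrite('pics/w5.png',cv2.resize(im[120:340,160:400],None,fx=3,fy=2.7,interpolation=cv2.INTER_CUBIC))
"
```

```text
t 8.9 pos [ 0.5333 -0.1995  0.1008] F [-0.7 -0.2 -0.4] open 0.0148 q [-0.45  0.15  1.73 -0.    1.26 -0.72] M [-0.1   0.23  0.48]
tool x [ 0.273 -0.962  0.008] y [ 0.005 -0.007 -1.   ] z [0.962 0.273 0.003] jaw az 15.9
```

View pics/w5.png

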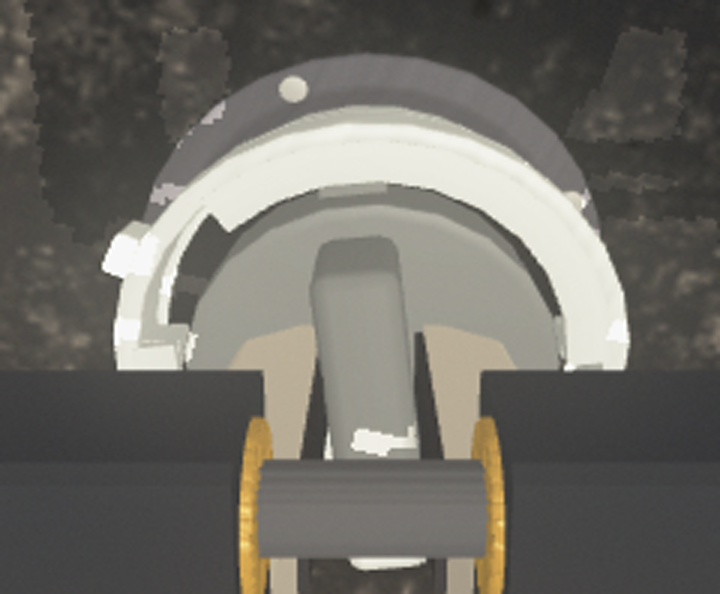

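The bar leans about 5° in the jaws with 0.48 N m on the wrist, so the lid has reached its stop. The lug is under the ledge and the notch at left is empty. I'll let go by opening straight.

carry_out(motion=[0,0,0,0,0,0,1,0,0,0,0,0,0,1,0,0,0,0,0,0,1,0,0,0,0,0,0,1,0,0,0,0,0,0,1])

```text
t: 9.45
tool_pos: [0.5337, -0.1993, 0.1006]
orientation: [-1.329, 0.996, -1.01]
force: [-0.2, -0.4, -0.5]
opening: 0.0501
```

carry_out(motion=[0,0,0,0,0,0,1,0,-0.01,0,0,0,0,1,0,-0.03,0,0,0,0,1,0,-0.04,0,0,0,0,1,0,-0.04,0,0,0,0,1])

```text
t: 9.95
tool_pos: [0.5286, -0.1965, 0.2179]
orientation: [-1.332, 1.008, -0.999]
force: [0.5, -1.0, 0.4]
opening: 0.0897
```

```bash
python3 -c "
from h import *
status()
m=imaging.camera_model('wrist'); im=imaging.read_camera('wrist')
p=proj(m,[.5333,-.1985,.09])[0].astype(int); print(p)
o=np.array([p[0]-75,max(p[1]-75,0)]); a=im[o[1]:o[1]+150,o[0]:o[0]+150]
c=np.array([.5333,-.1988])
cv2.imwrite('pics/w6.png',np.hstack([cv2.resize(a,None,fx=2.6,fy=2.6,interpolation=cv2.INTER_CUBIC),overlay(a,m,c,np.radians(-8),np.radians(-68),o,2.6,.0195)]))
"
```

```text
t 9.95 pos [ 0.5286 -0.1965  0.2179] F [ 0.5 -1.   0.4] open 0.0897 q [-0.44  0.05  1.61 -0.    1.49 -0.72] M [-0.08  0.03 -0.03]
tool x [ 0.274 -0.962 -0.002] y [-0.007 -0.    -1.   ] z [ 0.962  0.274 -0.006] jaw az 15.9
[289 213]
```

View pics/w6.png

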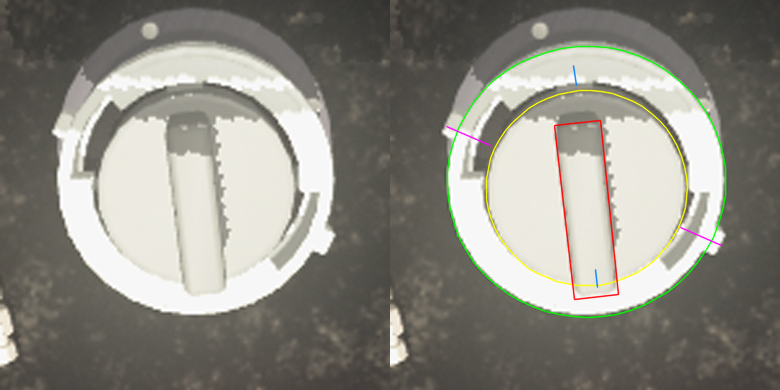

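The bar lies at about -68.5° and the notch axis at -8°, so the lid is 60° clockwise of the notches, at the stop and at closed height. The gripper is clear and reads no force.

```bash
python3 -c "
from h import *
print(robot.close_job())"
```

```text
the job is handed in; nothing more can be done
None
```

The grey lid on the wide canister is closed, and I handed the job in at about 10 s of the 35 s allowed.

- **Lining up:** I gripped the bar lightly (15 N) and turned the lid about 52° backward without lifting it. The wrist picture then showed the near lug in line with a notch pip.
- **Lowering:** The lid went down about 10.5 mm until a small upward contact force showed it had landed.
- **Closing:** I turned it forward to the stop. The jaws turned about 5° past the stop, which twisted them slightly on the bar and put 0.48 N m on the wrist. I then opened the jaws straight and backed off.

In the last picture, the drawn outline of a closed lid matches in position and size. The bar sits about 60° clockwise of the notches, good to 1–2°. The gripper was about 12 cm above the lid and reading no contact, and the red look-alike was left alone. No check failed. The only disagreement was that the first camera estimates of position were 1–2 mm and 2° off, which the closer wrist view corrected.

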